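# Hang the dropper-bottle carrier on the bench panel

### The arm

A 7-joint arm with a two-finger parallel gripper is mounted at the origin on the work surface. World frame = base frame: x ahead of the robot, y to its left, z up, the work surface at z = 0. Lengths are in m, angles in rad, forces in N, time in s.
With the tool pointing down it reaches from about 0.4 to 0.875 m from the base axis. Payload 19.3 kg.
Tool frame: the origin (TCP) lies on the centre line of the jaws, within the pads' length; the fingertips stand 8 mm ahead of it and the grasp point (between the pads) lies 11 mm behind it; z points along the fingers, y is the line along which they close (so a half turn about z gives the same grasp; the last joint's range is limited). The gripper opens to 85 mm and grips with 20 to 120 N. Pads are 22 mm wide; open, the fingers measure 114 mm over their backs; the gripper's body (76 mm by 85 mm) begins 54 mm behind the grasp point. The pads swing forward as they close: fully open they stand 13 mm farther back than shut.
Start: joints at [1.176, 0.521, -0.036, 1.599, 0.021, 1.021, -0.113], TCP at [0.199, -0.592, 0.239] pointing down, gripper open.
Joint ranges: [-2.91, 2.91], [-0.3, 2.13], [-1.5, 1.42], [0.17, 2.43], [-1.26, 4.41], [0.16, 1.93], [-2.52, 2.52]. Speed limits (rad/s): [1.89, 1.89, 2.39, 2.39, 3.01, 3.01, 3.01].

### API

Orientations are given as [roll, pitch, yaw] about the fixed x, y, z axes, in that order (R = Rz(yaw) Ry(pitch) Rx(roll)).
In Python, from workcell import status, grab_frame, camera_params, bot, search_frame, silhouettes gives the robot as it stands.
- The arm moves only by the shell command python3 -m creep 'ROWS' [FORCE]. ROWS is JSON, a list of rows, each a list of 5 numbers: the shift along the tool's x, y, z in units of 60 mm (1.0 is 60 mm), then the turn about the tool's z in units of 8 degrees (1.0 is 8 degrees), then the opening, from 0 (shut) to 1 (fully open). In form: [[x, y, z, twist, hand], ...]. A call has 1 to 5 rows; each row is the pose to reach, as a shift and turn from the pose commanded when the call began, along the tool's axes at that moment; what a row does not reach only later rows make up. A row lasts 1/8 s, in which the tool goes at most 62.5 mm and 10.7 degrees, less where a joint would pass 70% of its speed; a pose out of reach is approached as far as the arm can. A call with a gripper value outside its range is refused whole. The fingers move at their own pace and stop on an object; FORCE is the grip in N (left out, the last holds). Time passes only in rows, so rows that repeat a pose let the fingers close. It gives the time, the measured TCP pose, the force, the opening and the grip force at its end, in the units of the state.
- status.observe(): the state, without advancing time (a new reading comes with each control period).
- grab_frame(name): name is "side" or "top"; returns the picture (420x560x3 uint8, blue, green, red); there is no depth.
- camera_params(name): a dict with "K" (3x3 intrinsics, pixels), "rvec" (rotation vector, rad) and "tvec" (3), from world to camera coordinates, as OpenCV has them. Camera axes: x right, y down, z forward; pixel columns grow to the right and rows downward; lengths in m; the calibration is good to about 2 mm. A picture is of the moment at which its call begins. camera_params takes no time and is no camera call.
- bot.job_done(): hands the job in; it is judged then, once.
Trained networks look in the newest picture that a camera, given by its name, has taken for a name from the list of things; names that differ only in an ending like _2 or _b are one class to them, and where a whole thing is asked for, a point or a joint stands for the part that bears it (a point fixed in the world has none). Each returns a list of dicts, best first, with "p" (0 to 1); they miss things now and then, are a little off and sometimes report something else, mostly with a low value. They report only what shows in the picture. A call takes as long as a camera call.
- search_frame(camera, name): "extent" ([left, top, right, bottom] as shares, 0 to 1, of the picture: columns of its width, rows of its height, round what is visible of it).
- silhouettes(camera, name): "mask" (420x560 bool, what is visible of it) and "extent" ([left, top, right, bottom] as shares, 0 to 1, of the picture: columns of its width, rows of its height, round what is visible of it).
The state is a dict: "clock": time; "qpos": joint angles; "qd": joint speeds; "joint_efforts": joint torques, N m; "position": TCP position; "tool_rot": TCP orientation; "force": force on the tool from outside, world axes, zero at the start; "moment": the same for the moment, N m; "grip_width": finger opening in m; "finger_force": force on a finger pad.
Only numpy, scipy, OpenCV 4.12 (cv2) and the standard library are available. Lean on these libraries where they do the work, as an engineer would, in place of code of your own. Each camera call takes 0.05 s, during which the arm holds its last target. There are 200 camera calls.

### The job

Hang the bottle carrier, with the tall dropper bottle still standing in it, on the stud of the bench panel: lift it, press the large end of its keyhole over the stud head until the back plate is against the panel, then slide it down fully home and let go. Move gently, for the bottle is top-heavy and must not tip over or leave the carrier, and leave the beaker, the dish and the measuring cylinder where they stand.

Things in the scene. Friction and masses are not known exactly. Their poses are not given: they have to be found in the camera images.
- carrier: Aluminium bottle carrier, 0.3 kg, on the bench, a loose bottle in it. Origin: underside, mid-width, in the plane of its back plate's BACK face; z up, x out of the back (towards the panel when hung). Back plate 90 wide (y), 125 high, 5 thick (x -5 to 0). Tray: x -115 to 0, 80 wide, floor 6 thick, rim top at z 14 mm.
- fin_grip (a point): Point to hold on the carrier's upright grip fin: x -45, y 0, z 88 mm in the carrier's frame. Fin 12 mm thick (y), x -57 to -33, top at z 105, nothing beside it above the tray rim. Pinch it across its thickness from above, firmly (25 N or more). 28 mm free between fin and back plate. Axes as the carrier's.
- keyhole (a point): Centre of the keyhole's large end in the carrier's back plate (in its back face): x 0, y 0, z 75 mm in the carrier's frame. Large end is an octagon 22 mm across; a slot 10 mm wide runs UP from it to z 103. Below and beside it the plate is solid. Axes as the carrier's.
- slot_end (a point): Where the stud's axis lies in the carrier's slot when it is fully home: x -2.5, y 0, z 99.5 mm in the carrier's frame, 24.5 mm above the centre of the large end. On the way there friction may bind the plate on the shank and panel: it can need a downward push of 5 to 15 N, and easing 1 or 2 mm off the panel frees it. Axes as the carrier's.
- dropper: Tall amber dropper bottle, black cap and bulb, loose, standing on the carrier's tray in front of the fin (centre x -87, y 0 mm of the carrier). 30 mm diameter, 118 high, 80 g, top-heavy: tips when jolted or leaned over about 12 degrees. Origin: centre of underside, z up.
- panel: Grey upright panel fixed to the bench, 280 wide (y), 260 high, 18 thick (x 0 to 18), feet behind. Origin: on the bench, mid-width, in the plane of its FRONT face; z up, x into the panel, so the front looks to -x.
- rail (a point): Point on the panel's face, mid-width (y 0), 215 mm above the bench, on its vertical aluminium rail. One steel stud stands on the rail straight out (-x); its height is NOT measured: axis anywhere 200 to 230 mm above the bench, to be seen or felt. Shank 7 mm diameter; head 16 mm diameter, underside 8 mm and front 15 mm out from the face, front edge bevelled. Axes as the panel's.
- beaker: Bystander: glass beaker, 70 mm diameter, 85 high. Origin: centre of underside.
- dish: Bystander: white porcelain dish, 90 mm diameter, 30 high. Origin: centre of underside.
- cylinder: Bystander: glass measuring cylinder on a white foot, 190 mm high, foot 68 mm diameter. Origin: centre of underside.

How it is judged:
On the way:
1. the carrier is lifted clear of the bench with the bottle standing in it (height (world z) of carrier above 0.03 m and angle between dropper's own z axis and vertical below 0.12 rad and x of dropper in the frame of carrier between -0.112 and -0.06 m and y of dropper in the frame of carrier between -0.036 and 0.036 m and z of dropper in the frame of carrier between 0 and 0.012 m), for 0.2 s.
At the end, for the whole second after the job is handed in: Carrier at rest on the stud, slid home (stud within 4 mm of the slot end), origin within 6 mm of the panel face and 8 mm of mid-width, upright and square within 0.08 rad; dropper bottle standing on the tray within 0.12 rad of upright; bystanders undisturbed (x of carrier in the frame of panel between -0.006 and 0.003 m and y of carrier in the frame of panel between -0.008 and 0.008 m and z of slot_end in the frame of stud between -0.004 and 0.004 m and angle between carrier's own z axis and vertical below 0.08 rad and angle between the x axis of carrier and the x axis of panel, either way round below 0.08 rad and angle between dropper's own z axis and vertical below 0.12 rad and x of dropper in the frame of carrier between -0.112 and -0.06 m and y of dropper in the frame of carrier between -0.036 and 0.036 m and z of dropper in the frame of carrier between 0 and 0.012 m and linear speed of each of carrier, dropper below 0.01 m/s); the robot touches nothing.
It fails at once if the beaker is pushed more than 20 mm or tipped (distance of beaker from where it was at the start of the episode above 0.02 m or angle between beaker's own z axis and vertical above 0.3 rad).
It fails at once if the dish is pushed more than 20 mm or tipped (distance of dish from where it was at the start of the episode above 0.02 m or angle between dish's own z axis and vertical above 0.3 rad).
It fails at once if the measuring cylinder is pushed more than 20 mm or tipped (distance of cylinder from where it was at the start of the episode above 0.02 m or angle between cylinder's own z axis and vertical above 0.3 rad).
It fails at once if the dropper bottle tips (leans more than about 25 degrees) or leaves the carrier (angle between dropper's own z axis and vertical above 0.45 rad or z of dropper in the frame of carrier above 0.03 m or z of dropper in the frame of carrier below -0.02 m or y of dropper in the frame of carrier above 0.06 m or y of dropper in the frame of carrier below -0.06 m).
It also fails if it takes over 51 s, if anything falls off the work surface, if the arm or the gripper's body presses on something with over 40 N, if the wrist force passes 120 N, or if a joint passes its speed limit or range.

## Working session

There is one attempt and no reset: what is moved stays moved. The work goes in short steps, Python scripts to look and compute and a shell command to move; the robot and the scene stay as the last step left them, time stands still between calls to the robot, and variables do not carry over. Pictures are saved under pics/ and viewed, at most 10 in all, crops included, and the job is handed in when it is done.

```bash
ls; mkdir -p pics; python3 - <<'E'
from workcell import *
import cv2
s=status.observe();print({k:s[k] for k in('clock','position','tool_rot','grip_width','force')})
for c in('side','top'):
    cv2.imwrite(f'pics/{c}0.png',grab_frame(c));p=camera_params(c);print(c,p)
    for n in('carrier','dropper','panel','beaker','dish','cylinder','fin_grip','keyhole','rail'):
        try:
            r=search_frame(c,n)[:2];print(n,[(round(d['p'],2),[round(e*w) for e,w in zip(d['extent'],(560,420,560,420))]) for d in r])
        except Exception as e: print(n,e)
E
```

```text
pics
{'clock': 0.0, 'position': array([ 0.19931853, -0.59204241,  0.23872536]), 'tool_rot': array([-3.14048581e+00,  9.01922664e-05,  3.24835657e-01]), 'grip_width': 0.08517553223815491, 'force': array([-0.45930156,  0.80486324, -0.50729502])}
side {'K': array([[415.79842819,   0.        , 276.89326909],
       [  0.        , 415.79842819, 210.51009394],
       [  0.        ,   0.        ,   1.        ]]), 'rvec': array([ 2.27105852, -0.73478814,  0.27590457]), 'tvec': array([-0.44607223,  0.3503915 ,  0.78466796])}
carrier [(0.69, [163, 91, 258, 232])]
dropper [(0.65, [320, 289, 344, 324])]
panel [(0.97, [161, 95, 259, 234])]
beaker [(0.89, [193, 248, 222, 291])]
dish [(0.86, [377, 255, 412, 285])]
cylinder [(0.28, [377, 258, 413, 286])]
fin_grip [(0.76, [281, 255, 350, 342])]
keyhole [(0.95, [283, 251, 350, 344])]
rail [(0.66, [161, 95, 259, 231])]
top {'K': array([[404.71144248,   0.        , 279.82635982],
       [  0.        , 404.71144248, 213.79382989],
       [  0.        ,   0.        ,   1.        ]]), 'rvec': array([ 2.21517394, -2.17656119,  0.02557286]), 'tvec': array([0.00624886, 0.57484026, 0.98169407])}
carrier [(0.71, [328, 208, 381, 260])]
dropper [(0.75, [334, 211, 383, 258]), (0.67, [359, 222, 381, 235])]
panel [(0.92, [116, 144, 208, 292])]
beaker [(0.69, [256, 277, 283, 310])]
dish [(0.65, [354, 129, 390, 166])]
cylinder [(0.82, [297, 99, 323, 149])]
fin_grip [(0.87, [331, 213, 384, 255])]
keyhole [(0.57, [330, 210, 382, 254])]
rail [(0.59, [116, 144, 208, 289])]
```

```bash
python3 - <<'E'
import cv2
a=cv2.imread('pics/side0.png');b=cv2.imread('pics/top0.png')
cv2.imwrite('pics/s1.png',cv2.resize(a[80:360,130:430],None,fx=2.1,fy=2.1,interpolation=cv2.INTER_CUBIC))
cv2.imwrite('pics/t1.png',cv2.resize(b[80:330,100:420],None,fx=2.4,fy=2.4,interpolation=cv2.INTER_CUBIC))
E
```

```text
(no output)
```

View pics/s1.png

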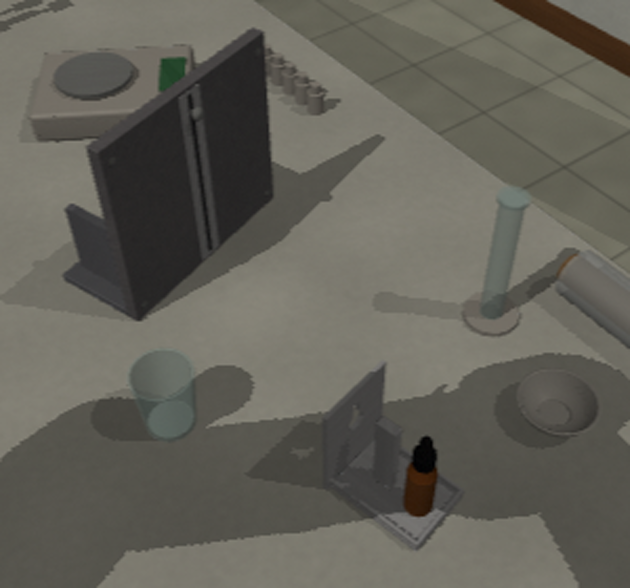

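View pics/t1.png

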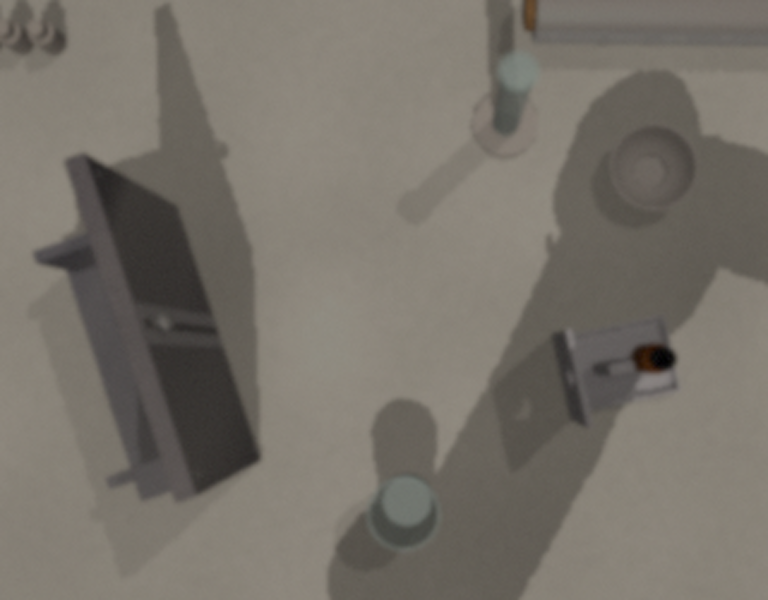

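The side view shows the panel's stud near full-frame pixel (224,134). The carrier stands at about (315,300) in side and (355,232) in top, with its back already facing roughly towards the panel. I'll fit the poses from the corners.

```bash
cat > h.py <<'E'
import numpy as np, cv2
from scipy.optimize import least_squares
from workcell import camera_params
P={c:camera_params(c) for c in('side','top')}
def proj(c,X):
    p=P[c];return cv2.projectPoints(np.array(X,float).reshape(-1,3),p['rvec'],p['tvec'],p['K'],None)[0][:,0]
def ray(c,uv):
    p=P[c];R=cv2.Rodrigues(p['rvec'])[0];o=-R.T@p['tvec'];d=R.T@np.linalg.inv(p['K'])@[*uv,1];return o,d/np.linalg.norm(d)
def place(q,X):
    c,s=np.cos(q[2]),np.sin(q[2]);return np.array(X)@np.array([[c,-s,0],[s,c,0],[0,0,1]]).T+[q[0],q[1],q[3] if len(q)>3 else 0]
def fit(obs,q0):
    f=lambda q:np.concatenate([(proj(c,place(q,x))-uv).ravel() for c,x,uv in obs])
    r=least_squares(f,q0,loss='soft_l1');return r.x,f(r.x).reshape(-1,2)
S=lambda u,v:np.array([130+u/2.1,80+v/2.1])-.25
T=lambda u,v:np.array([100+u/2.4,80+v/2.4])-.25
E
python3 - <<'E'
from h import *
for c in P: print(c,ray(c,(280,210)))
w=.14
pan=[('side',[0,w,.26],S(95,152)),('side',[0,w,0],S(138,318)),('side',[0,-w,.26],S(264,40)),('side',[0,-w,0],S(271,195)),
('top',[0,w,.26],T(193,495)),('top',[0,-w,.26],T(87,157)),('top',[0,-w,0],T(178,207)),('top',[0,w,0],T(260,458))]
q,r=fit(pan,[.5,.2,1.6]);print('panel',q.round(4),r.round(1).tolist())
for z in(.2,.215,.23): print(z,[(proj(c,place(q,[-.012,0,z]))[0]).round(1) for c in P])
print('stud seen side',S(197,113),'top',T(163,323))
car=[('side',[0,.045,.125],S(323,418)),('side',[0,.045,0],S(325,480)),('side',[0,-.045,.125],S(383,365)),('side',[-.115,.04,.0],S(415,550)),('side',[-.115,-.04,.014],S(462,490)),
('top',[0,.045,.125],T(583,425)),('top',[0,-.045,.125],T(555,332)),('top',[-.115,-.04,.014],T(662,318)),('top',[-.115,.04,.014],T(678,388))]
q,r=fit(car,[.5,-.2,1.6]);print('car',q.round(4),r.round(1).tolist())
for n,x in(('fin',[-.045,0,.088]),('drop',[-.087,0,.006])):print(n,place(q,[x]).round(4))
E
```

```text
side (array([ 0.20265923, -0.50812234,  0.79887382]), array([ 0.40126413,  0.5717004 , -0.7156436 ]))
top (array([0.53799463, 0.0023695 , 1.00237707]), array([ 0.04629856,  0.01382536, -0.99883197]))
panel [0.5591 0.2381 1.9072] [[0.4, -0.0], [-0.5, 2.1], [0.3, -4.4], [1.7, 1.3], [0.5, 1.8], [-1.1, -1.6], [-0.4, -0.5], [-0.3, 1.9]]
0.2 [array([225.7, 143.8]), array([172.8, 214.3])]
0.215 [array([225. , 138.7]), array([170.7, 214. ])]
0.23 [array([224.3, 133.4]), array([168.5, 213.7])]
stud seen side [223.55952381 133.55952381] top [167.66666667 214.33333333]
car [ 0.5218 -0.1129  1.7912] [[-0.4, -1.5], [-1.0, 2.6], [-0.2, -3.4], [0.0, 0.4], [1.0, -0.6], [0.1, 0.9], [3.2, -1.2], [-0.2, -1.5], [0.1, 1.5]]
fin [[ 0.5317 -0.1568  0.088 ]]
drop [[ 0.5409 -0.1978  0.006 ]]
```

```bash
cat >> h.py <<'E'
from scipy.ndimage import map_coordinates
def edgefit(imgs,edges,q,rng=6,it=6,n=40):
    """edges: list (cam,A,B); ICP along the normals onto strongest gradient"""
    G={c:cv2.GaussianBlur(i,(0,0),1).astype(float).mean(2) for c,i in imgs.items()}
    for k in range(it):
        obs=[];w=max(2.5,rng*.75**k)
        for c,A,B in edges:
            X=np.array(A)+np.linspace(.06,.94,n)[:,None]*(np.array(B)-A)
            uv=proj(c,place(q,X));t=uv[-1]-uv[0];t/=np.linalg.norm(t);nn=np.array([-t[1],t[0]])
            d=np.arange(-w,w+.01,.25)
            pr=np.array([map_coordinates(G[c],[(uv[i]+np.outer(d,nn))[:,1],(uv[i]+np.outer(d,nn))[:,0]],order=1) for i in range(n)])
            g=np.abs(np.gradient(pr,axis=1));j=g.argmax(1)
            for i in range(n):
                if g[i,j[i]]>.6: obs.append((c,X[i],uv[i]+d[j[i]]*nn,nn))
        C=[o[0] for o in obs];XX=np.array([o[1] for o in obs]);U=np.array([o[2] for o in obs]);N=np.array([o[3] for o in obs])
        def f(q):
            Y=place(q,XX);r=np.empty(len(C))
            for c in imgs:
                m=np.array([x==c for x in C])
                if m.any(): r[m]=((proj(c,Y[m])-U[m])*N[m]).sum(1)
            return r
        q=least_squares(f,q,loss='soft_l1',f_scale=.5).x
    return q,np.median(np.abs(f(q))),len(C)
E
python3 - <<'E'
from h import *
I={c:cv2.imread(f'pics/{c}0.png') for c in P}
w=.14
F=[([0,w,.26],[0,w,0]),([0,w,0],[0,-w,0]),([0,-w,0],[0,-w,.26]),([0,-w,.26],[0,w,.26])]
q0=np.array([.5591,.2381,1.9072])
for cs in(['side'],['top'],['side','top']):
    E=[(c,*e) for c in cs for e in F]
    q,m,n=edgefit(I,E,q0,8);print(cs,q.round(4),m,n)
for c in P:
    b=cv2.resize(I[c],None,fx=3,fy=3,interpolation=cv2.INTER_CUBIC)
    for e in F:
        a=(proj(c,place(q,e))*3+1).round().astype(int);cv2.line(b,tuple(map(int,a[0])),tuple(map(int,a[1])),(0,255,0),1)
    for z in(.2,.21,.22,.23):
        a=(proj(c,place(q,[-.015,0,z]))[0]*3+1).astype(int);cv2.circle(b,tuple(map(int,a)),2,(0,0,255),-1) if 0 else cv2.line(b,(int(a[0])+12,int(a[1])),(int(a[0])+20,int(a[1])),(0,0,255),1)
    I[c]=b[270:720,470:800] if c=='side' else b[420:890,330:640]
h=max(i.shape[0] for i in I.values())
cv2.imwrite('pics/pf.png',np.hstack([cv2.copyMakeBorder(i,0,h-i.shape[0],0,0,0) for i in I.values()]))
# rays of the stud head front
for c,uv in(('side',(223.6,133.6)),('top',(167.7,214.3))):
    o,d=ray(c,uv);R=np.array([np.cos(q[2]),np.sin(q[2]),0]);t=((np.r_[q[:2],0]-.015*R-o)@R)/(d@R);X=o+t*d;print(c,X,'y',(X-np.r_[q[:2],0])@[-R[1],R[0],0])
E
```

```text
['side'] [0.5587 0.2384 1.9213] 0.25221444195379805 160
['top'] [0.5615 0.2383 1.9212] 0.26042368148647793 160
['side', 'top'] [0.5605 0.2385 1.9189] 0.2754904831808146 320
side [0.55879739 0.22193093 0.23404158] y 0.0072641561405273
top [0.56127645 0.22283041 0.24829838] y 0.0046269628592811776
```

View pics/pf.png

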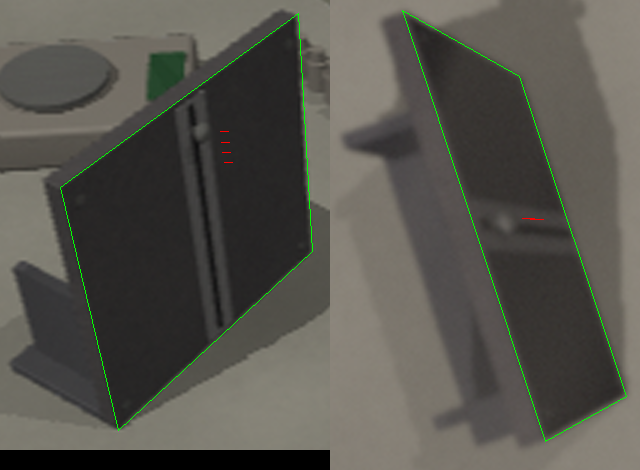

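The outline fits the panel within about 0.3 px. The stud head shows at (223,133.3) in side and (168,214) in top, level with the z = 0.23 tick. I'll compare that with the projected mid-line, and fit the carrier's edges for the grasp.

```bash
python3 - <<'E'
from h import *
I={c:cv2.imread(f'pics/{c}0.png') for c in P}
q=np.array([.5605,.2385,1.9189])
for z in(.215,.22,.225,.23,.235): print(z,[proj(c,place(q,[-.0115,0,z]))[0].round(1) for c in P])
print('rail z.02,.25',[proj('side',place(q,[-.003,0,z]))[0].round(1) for z in(.02,.25)])
g=I['side'].mean(2).astype(int);print(g[126:142,214:234]);g=I['top'].mean(2).astype(int);print(g[206:224,158:190])
w=.045
E=[]
for c in P: E+=[(c,[-.005,w,.125],[-.005,-w,.125]),(c,[0,-w,.125],[0,w,.125]),(c,[-.115,.04,.014],[-.115,-.04,.014]),(c,[-.115,-.04,.014],[0,-.04,.014]),(c,[-.115,.04,.0],[-.005,.04,.0]),(c,[-.115,.04,.0],[-.115,-.04,.0]),
 (c,[0,w,.0],[0,w,.125]),(c,[-.057,-.006,.105],[-.033,-.006,.105]),(c,[-.057,.006,.105],[-.033,.006,.105])]
for cs in(['side'],['top'],['side','top']):
    qc,m,n=edgefit(I,[e for e in E if e[0] in cs],np.array([.5218,-.1129,1.7912]),5);print('car',qc.round(4),m,n,place(qc,[[-.045,0,.088]]).round(4))
for c in P:
    b=cv2.resize(I[c],None,fx=4,fy=4,interpolation=cv2.INTER_CUBIC)
    for e in E:
        if e[0]==c:
            a=(proj(c,place(qc,e[1:]))*4+1.5).round().astype(int);cv2.line(b,tuple(map(int,a[0])),tuple(map(int,a[1])),(0,255,0),1)
    I[c]=b[1000:1400,1100:1420] if c=='side' else b[800:1060,1280:1550]
h=max(i.shape[0] for i in I.values())
cv2.imwrite('pics/cf.png',np.hstack([cv2.copyMakeBorder(i,0,h-i.shape[0],0,0,0) for i in I.values()]))
E
```

```text
0.215 [array([225.3, 138.3]), array([170.2, 213.3])]
0.22 [array([225.1, 136.6]), array([169.5, 213.2])]
0.225 [array([224.8, 134.8]), array([168.7, 213.1])]
0.23 [array([224.6, 133. ]), array([168., 213.])]
0.235 [array([224.4, 131.2]), array([167.2, 212.9])]
rail z.02,.25 [array([230.5, 196.4]), array([220.9, 124.7])]
[[40 67 71 66 59 37 21 45 62 65 64 50 38 38 38 38 38 38 37 36]
 [42 58 66 65 66 44 21 37 59 66 65 54 41 37 37 38 38 37 37 38]
 [41 58 66 66 66 45 21 36 58 66 65 57 44 38 38 37 36 36 38 37]
 [37 56 65 66 65 48 25 27 56 66 65 57 44 38 38 38 37 38 37 37]
 [37 56 64 66 65 48 26 28 55 66 66 56 44 38 39 37 38 37 38 38]
 [37 52 63 66 66 53 31 24 59 79 79 69 49 38 39 38 38 38 38 38]
 [37 47 60 65 66 53 46 60 84 88 82 72 53 40 38 38 38 38 37 38]
 [38 45 60 64 64 58 50 62 85 85 82 69 52 42 38 38 38 37 39 37]
 [37 41 57 64 66 64 46 60 82 81 74 59 49 42 38 38 37 38 38 38]
 [38 38 56 65 66 60 39 46 69 72 61 51 47 41 39 38 38 38 38 38]
 [38 37 56 65 65 60 41 31 52 57 52 48 48 43 39 38 38 38 38 37]
 [37 36 52 63 64 61 42 23 26 41 49 59 57 44 38 38 37 37 38 38]
 [37 38 50 61 65 60 46
[... 1592 characters left out ...]
5 65 62 65 62 64 61 60 61
  58 60 59 58 57 55 57 57]
 [79 75 69 68 69 68 68 67 65 65 63 66 64 66 66 66 65 65 65 65 65 65 64 64
  65 62 65 64 62 61 64 63]
 [79 77 72 68 67 66 68 67 68 65 65 66 66 66 67 66 66 67 65 66 66 67 68 64
  64 66 64 67 67 66 65 65]
 [81 78 74 69 65 65 66 67 65 65 63 64 64 65 64 65 66 64 64 64 62 63 66 65
  66 66 66 66 65 66 67 65]
 [81 80 76 68 62 60 59 59 57 59 58 59 62 59 58 60 61 61 61 61 62 61 62 61
  64 64 63 64 62 65 63 63]]
car [ 0.5217 -0.1152  1.7603] 0.7586729076816927 288 [[ 0.5302 -0.1594  0.088 ]]
car [ 0.5228 -0.1126  1.8689] 0.9935869098455388 302 [[ 0.536  -0.1556  0.088 ]]
car [ 0.5217 -0.1148  1.7849] 0.9840404500138298 600 [[ 0.5312 -0.1588  0.088 ]]
```

View pics/cf.png

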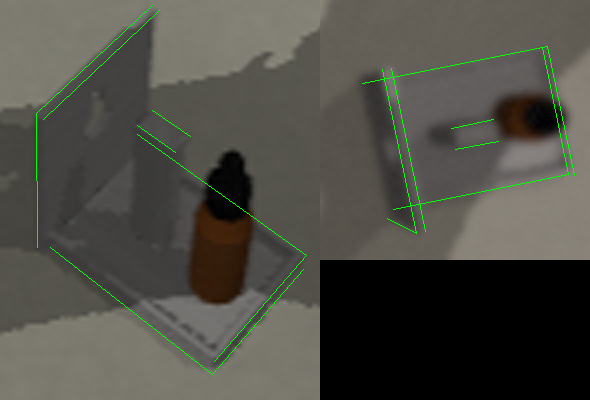

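The carrier fit (yaw about 1.785, fin at (0.531, -0.158)) follows its outline in both views. I put the stud at z ≈ 0.228–0.230. I'll move over the fin and turn to match.

```bash
cat > togo.py <<'E'
import sys,numpy as np
from workcell import status
from scipy.spatial.transform import Rotation as R
def togo(p,yaw):
    s=status.observe();M=R.from_euler('xyz',s['tool_rot']).as_matrix()
    print('t',round(s['clock'],2),'pos',s['position'].round(4),'rpy',s['tool_rot'].round(4),'F',s['force'].round(1),'M',s['moment'].round(2),'w',round(s['grip_width'],4),'ff',np.round(s['finger_force'],1))
    if p is not None: print('units',(M.T@(np.array(p)-s['position'])/.06).round(3),'twist',round(float(np.degrees((s['tool_rot'][2]-yaw+np.pi)%(2*np.pi)-np.pi)/8),3))
if __name__=='__main__':
    a=[float(x) for x in sys.argv[1:]];togo(a[:3] if a else None,a[3] if a else 0)
E
python3 -m creep '[[0.5,-0.35,0,-1,1],[1.25,-0.85,0,-2.2,1],[2.1,-1.4,0,-3.5,1],[3.0,-2.0,0,-4.8,1],[3.8,-2.55,0,-6,1]]' 40; python3 togo.py .531 -.158 .2 1.785
```

```text
clock: 1.62
position: [0.3678, -0.3729, 0.2396]
tool_rot: [3.141, 0.0, 1.168]
force: [1.2, -0.7, 0.4]
grip_width: 0.0856
finger_force: 0.0
t 1.62 pos [ 0.3678 -0.3729  0.2396] rpy [3.1410e+00 3.0000e-04 1.1682e+00] F [ 1.2 -0.7  0.4] M [-0.   -0.04 -0.02] w 0.0856 ff 0.0
units [4.362 1.099 0.659] twist -4.417
```

```bash
python3 -m creep '[[0.9,0.2,0,-1,1],[1.8,0.45,0.1,-2,1],[2.7,0.7,0.2,-3,1],[3.6,0.9,0.3,-4,1],[4.3,1.08,0.3,-4.42,1]]'; python3 togo.py .531 -.158 .2 1.785
```

```text
clock: 2.25
position: [0.5295, -0.1615, 0.2211]
tool_rot: [-3.142, -0.0, 1.784]
force: [0.7, -0.7, -0.4]
grip_width: 0.085
finger_force: 0.0
t 2.25 pos [ 0.5295 -0.1615  0.2211] rpy [-3.1416e+00 -5.0000e-04  1.7840e+00] F [ 0.7 -0.7 -0.4] M [-0.07  0.   -0.02] w 0.085 ff 0.0
units [0.051 0.036 0.351] twist -0.007
```

```bash
python3 -m creep '[[0.05,0.04,0.4,0,1],[0.05,0.04,1.0,0,1],[0.05,0.04,1.6,0,1],[0.05,0.04,2.1,0,1],[0.05,0.04,2.38,0,1]]' 40; python3 togo.py .531 -.158 .077 1.785; python3 - <<'E'
import sys;sys.path.insert(0,'.')
from h import *
from workcell import grab_frame
a=grab_frame('side');b=grab_frame('top')
a=cv2.resize(a[200:360,240:400],None,fx=2.5,fy=2.5,interpolation=3);b=cv2.resize(b[170:290,300:410],None,fx=3.333,fy=3.333,interpolation=3)
cv2.imwrite('pics/g1.png',np.hstack([a,b[:400]]))
E
```

```text
clock: 2.88
position: [0.5299, -0.16, 0.0772]
tool_rot: [-3.14, -0.001, 1.78]
force: [0.2, -0.0, 0.7]
grip_width: 0.0855
finger_force: 0.0
t 2.88 pos [ 0.5299 -0.16    0.0772] rpy [-3.1405e+00 -6.0000e-04  1.7798e+00] F [ 0.2 -0.   0.7] M [0.01 0.04 0.02] w 0.0855 ff 0.0
units [0.028 0.024 0.003] twist -0.038
```

View pics/g1.png

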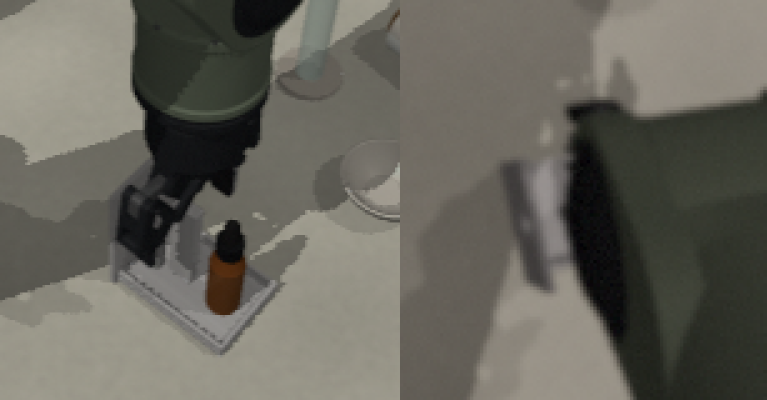

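The fingers straddle the fin at about (180,230) in the crop, and the bottle stands clear. I'll close in small steps.

```bash
python3 -m creep '[[0.03,0.02,0,0,0.7],[0.03,0.02,0,0,0.5],[0.03,0.02,0,0,0.38],[0.03,0.02,0,0,0.32],[0.03,0.02,0,0,0.28]]' 20;python3 -m creep '[[0,0,0,0,0.25],[0,0,0,0,0.22],[0,0,0,0,0.19],[0,0,0,0,0.16],[0,0,0,0,0.13]]' 20; python3 -m creep '[[0,0,0,0,0.1],[0,0,0,0,0.05],[0,0,0,0,0],[0,0,0,0,0]]' 30;python3 togo.py
```

```text
clock: 3.6
position: [0.5312, -0.1581, 0.0786]
tool_rot: [3.141, 0.0, 1.78]
force: [-0.6, 0.3, -0.4]
grip_width: 0.0241
finger_force: 0.0
clock: 4.22
position: [0.5312, -0.158, 0.0785]
tool_rot: [3.142, -0.0, 1.78]
force: [-0.1, -0.0, 1.5]
grip_width: 0.0121
finger_force: 20.2
clock: 4.72
position: [0.5312, -0.1581, 0.0785]
tool_rot: [3.142, 0.0, 1.78]
force: [-0.2, 0.9, 2.9]
grip_width: 0.0118
finger_force: 30.5
t 4.72 pos [ 0.5312 -0.1581  0.0785] rpy [3.1415 0.     1.7797] F [-0.2  0.9  2.9] M [0.09 0.1  0.03] w 0.0118 ff 30.5
```

```bash
python3 -m creep '[[0,0,0,0,0],[0,0,0,0,0],[0,0,0,0,0]]' 80;python3 togo.py
```

```text
clock: 5.1
position: [0.5311, -0.158, 0.0786]
tool_rot: [3.142, 0.0, 1.78]
force: [-0.9, 0.2, 6.8]
grip_width: 0.0114
finger_force: 78.2
t 5.1 pos [ 0.5311 -0.158   0.0786] rpy [3.1416 0.     1.7797] F [-0.9  0.2  6.8] M [0.04 0.32 0.02] w 0.0114 ff 78.2
```

```bash
python3 -m creep '[[0,0,-0.03,0,0],[0,0,-0.1,0,0],[0,0,-0.2,0,0],[0,0,-0.3,0,0],[0,0,-0.38,0,0]]';python3 togo.py; python3 -m creep '[[0,0,-0.06,0,0],[0,0,-0.16,0,0],[0,0,-0.24,0,0],[0,0,-0.28,0,0],[0,0,-0.3,0,0]]';python3 togo.py
python3 - <<'E'
from h import *
from workcell import grab_frame
a=grab_frame('side');cv2.imwrite('pics/side1r.png',a);b=grab_frame('top');cv2.imwrite('pics/top1r.png',b)
cv2.imwrite('pics/l1.png',cv2.resize(a[170:360,220:410],None,fx=3,fy=3,interpolation=3))
E
```

```text
clock: 5.72
position: [0.5312, -0.1581, 0.1018]
tool_rot: [3.141, 0.0, 1.78]
force: [0.2, 0.4, -4.6]
grip_width: 0.011
finger_force: 77.8
t 5.72 pos [ 0.5312 -0.1581  0.1018] rpy [3.1413e+00 2.0000e-04 1.7796e+00] F [ 0.2  0.4 -4.6] M [0.01 0.05 0.02] w 0.011 ff 77.8
clock: 6.35
position: [0.5311, -0.1581, 0.1194]
tool_rot: [3.142, 0.0, 1.78]
force: [0.4, -0.6, -3.2]
grip_width: 0.011
finger_force: 77.8
t 6.35 pos [ 0.5311 -0.1581  0.1194] rpy [3.1416 0.     1.7796] F [ 0.4 -0.6 -3.2] M [-0.01 -0.02  0.02] w 0.011 ff 77.8
```

View pics/l1.png

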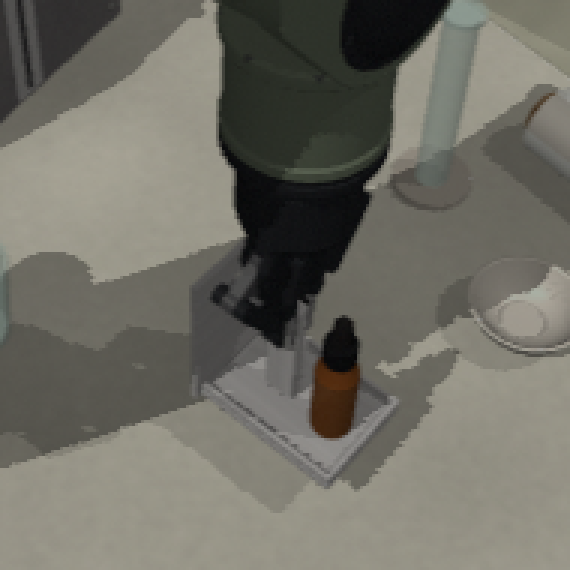

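Lifted 41 mm. The bottle stands upright at crop (335,380) and the tray is level. Next I'll measure where the carrier sits in the hand.

```bash
python3 - <<'E'
from h import *
import h
I={'side':cv2.imread('pics/side1r.png')}
w=.045;c='side'
E=[(c,[-.115,.04,0],[-.115,-.04,0]),(c,[-.115,.04,0],[-.005,.04,0]),(c,[0,w,.0],[0,w,.10]),(c,[-.115,-.04,.014],[-.08,-.04,.014]),(c,[-.115,.04,.014],[-.115,-.04,.014])]
tcp=np.array([.5311,-.1581]);yaw=1.7796;ex=np.array([np.cos(yaw),np.sin(yaw)])
q0=np.r_[tcp+.045*ex,yaw,.041]
q,m,n=edgefit(I,E,q0,5);print('free',q.round(4),m,n,'in tool x',(q[:2]-tcp)@ex,'y',(q[:2]-tcp)@[-ex[1],ex[0]])
# constrained: only du,z
pl=h.place
def place2(p,X): return pl([*(tcp+(.045+p[0])*ex),yaw,.041+p[1]],X)
h.place=place2
q,m,n=edgefit(I,E,np.array([0,0.]),5);print('du,dz',q.round(4),m,n)
E
```

```text
free [ 0.5291 -0.1039  1.8004  0.0168] 0.7209961909540421 200 in tool x 0.05347458003067878 y -0.009270682859999768
du,dz [ 0.0015 -0.0027] 0.508791454053731 199
```

```bash
python3 togo.py .5954 .1379 .2321 1.9189
```

```text
t 6.45 pos [ 0.5311 -0.1581  0.1193] rpy [-3.1416  0.      1.7796] F [-0.7 -0.1 -3.6] M [0.01 0.   0.01] w 0.011 ff 77.8
units [ 4.604  2.071 -1.88 ] twist -0.998
```

```bash
python3 -m creep '[[0.03,0,-0.1,0,0],[0.1,0,-0.3,0,0],[0.22,0.02,-0.55,-0.05,0],[0.4,0.05,-0.8,-0.1,0],[0.62,0.1,-1.05,-0.18,0]]' 80; python3 -m creep '[[0.25,0.06,-0.25,-0.1,0],[0.52,0.12,-0.47,-0.2,0],[0.8,0.18,-0.65,-0.3,0],[1.1,0.25,-0.77,-0.42,0],[1.4,0.32,-0.82,-0.52,0]]'; python3 togo.py .5954 .1379 .2321 1.9189
```

```text
clock: 7.08
position: [0.5293, -0.1195, 0.1837]
tool_rot: [3.141, 0.0, 1.806]
force: [-0.1, -0.2, -4.7]
grip_width: 0.0112
finger_force: 77.9
clock: 7.7
position: [0.5285, -0.0329, 0.2318]
tool_rot: [3.141, 0.0, 1.879]
force: [0.8, -0.9, -3.9]
grip_width: 0.011
finger_force: 77.9
t 7.7 pos [ 0.5285 -0.0329  0.2318] rpy [3.1414 0.     1.8785] F [ 0.8 -0.9 -3.9] M [-0.05  0.03 -0.  ] w 0.011 ff 77.9
units [ 2.375  1.925 -0.004] twist -0.289
```

```bash
python3 -m creep '[[0.3,0.1,0,-0.08,0],[0.58,0.28,0,-0.15,0],[0.85,0.5,0,-0.22,0],[1.12,0.75,0,-0.27,0],[1.38,1.02,0,-0.29,0]]'; python3 -m creep '[[0.25,0.25,0,0,0],[0.48,0.47,0,0,0],[0.68,0.66,0,0,0],[0.82,0.79,0,0,0],[0.9,0.86,0,0,0]]'; python3 -m creep '[[0,0,0,0,0],[0,0,0,0,0]]'; python3 togo.py .5954 .1379 .2321 1.9189;  python3 - <<'E'
from h import *
from workcell import grab_frame
a=grab_frame('side');cv2.imwrite('pics/side2r.png',a);b=grab_frame('top');cv2.imwrite('pics/top2r.png',b)
cv2.imwrite('pics/a1.png',np.hstack([cv2.resize(a[80:240,150:320],None,fx=2.4,fy=2.4,interpolation=3),cv2.resize(b[130:290,120:280],None,fx=2.4,fy=2.4,interpolation=3)]))
E
```

```text
clock: 8.32
position: [0.5625, 0.0646, 0.2312]
tool_rot: [-3.141, -0.0, 1.918]
force: [0.8, -0.3, -4.2]
grip_width: 0.0109
finger_force: 77.9
clock: 8.95
position: [0.5921, 0.132, 0.2315]
tool_rot: [-3.141, -0.0, 1.918]
force: [-0.3, -0.4, -4.8]
grip_width: 0.011
finger_force: 78.0
clock: 9.2
position: [0.5919, 0.1308, 0.2315]
tool_rot: [-3.141, 0.0, 1.917]
force: [-0.1, -0.1, -3.5]
grip_width: 0.0112
finger_force: 78.0
t 9.2 pos [0.5919 0.1308 0.2315] rpy [-3.1414e+00  4.0000e-04  1.9173e+00] F [-0.1 -0.1 -3.5] M [-0.04  0.03  0.01] w 0.0112 ff 78.0
units [ 0.091  0.094 -0.01 ] twist -0.012
```

View pics/a1.png

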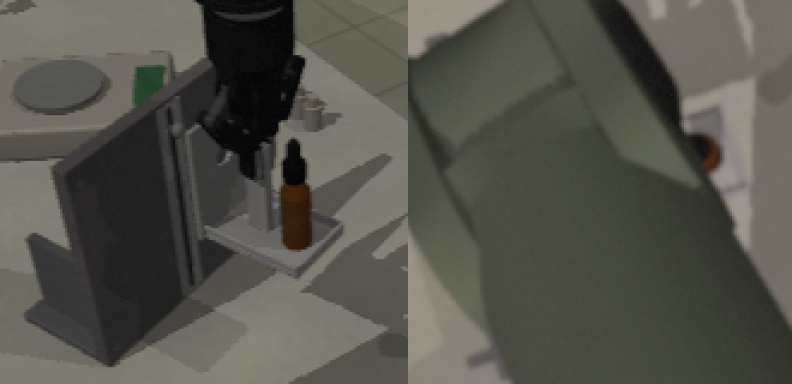

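The bottle is upright. The plate's y+ edge at side crop x = 190–205 is just right of the stud at (178,130). Now a constrained refit of carrier height and depth in this view, then a slow press.

```bash
python3 - <<'E'
from h import *
import h
I={'side':cv2.imread('pics/side2r.png')}
w=.045;c='side'
E=[(c,[-.115,.04,0],[-.115,-.04,0]),(c,[-.115,.04,0],[-.005,.04,0]),(c,[-.005,w,.02],[-.005,w,.125]),(c,[-.115,-.04,.014],[-.08,-.04,.014]),(c,[0,w,0.01],[0,w,.125])]
tcp=np.array([.5919,.1308]);yaw=1.9173;ex=np.array([np.cos(yaw),np.sin(yaw)]);ey=np.array([-ex[1],ex[0]])
pl=h.place;z0=.2315-.0786
for mode in(0,1):
    h.place=lambda p,X: pl([*(tcp+(.045+p[0])*ex+(p[2] if mode else 0)*ey),yaw,z0+p[1]],X)
    q,m,n=edgefit(I,E,np.zeros(3),5);print('du,dz,dy',q.round(4),m,n)
print('z0',z0)
# stud head z if y=0..3mm from pixel centre (223.3,133.2)
P0=np.array([.5605,.2385,1.9189])
for y in(0,.002,.004):
    r=least_squares(lambda p:(proj('side',pl(P0,[p[0],y,p[1]]))[0]-[223.3,133.2]),[-.01,.228]);print(y,r.x.round(4))
E
```

```text
du,dz,dy [ 0.0138 -0.0015  0.    ] 0.7540429783155007 200
du,dz,dy [-0.0203  0.0341  0.0348] 0.7362496802851377 200
z0 0.1529
0 [-0.0072  0.2278]
0.002 [-0.0091  0.2298]
0.004 [-0.0111  0.2317]
```

```bash
python3 -m creep '[[0.05,0.05,-0.02,0,0],[0.16,0.09,-0.035,-0.01,0],[0.28,0.09,-0.035,-0.01,0],[0.4,0.09,-0.035,-0.01,0],[0.48,0.09,-0.035,-0.01,0]]'; python3 -m creep '[[0.06,0,0,0,0],[0.12,0,0,0,0],[0.17,0,0,0,0],[0.21,0,0,0,0],[0.24,0,0,0,0]]'; python3 togo.py .5753 .1941 .2335 1.9189
```

```text
clock: 9.93
position: [0.5869, 0.1611, 0.2336]
tool_rot: [-3.141, -0.0, 1.92]
force: [0.1, 0.2, -3.8]
grip_width: 0.0109
finger_force: 78.0
clock: 10.55
position: [0.5823, 0.174, 0.2336]
tool_rot: [-3.142, -0.0, 1.919]
force: [0.5, -0.1, -3.8]
grip_width: 0.0112
finger_force: 78.0
t 10.55 pos [0.5823 0.174  0.2336] rpy [-3.1415 -0.      1.9193] F [ 0.5 -0.1 -3.8] M [ 0.09 -0.04  0.02] w 0.0112 ff 78.0
units [0.354 0.005 0.001] twist 0.003
```

```bash
python3 -m creep '[[0.03,0,0,0,0],[0.06,0,0,0,0],[0.09,0,0,0,0],[0.11,0,0,0,0],[0.12,0,0,0,0]]'; python3 togo.py .5753 .1941 .2335 1.9189; python3 -m creep '[[0.02,0,0,0,0],[0.04,0,0,0,0],[0.06,0,0,0,0],[0.07,0,0,0,0],[0.07,0,0,0,0]]'; python3 togo.py .5753 .1941 .2335 1.9189
```

```text
clock: 11.18
position: [0.5799, 0.1808, 0.2336]
tool_rot: [3.142, -0.0, 1.919]
force: [-0.0, 0.8, -3.8]
grip_width: 0.0107
finger_force: 78.0
t 11.18 pos [0.5799 0.1808 0.2336] rpy [ 3.1416 -0.      1.9194] F [-0.   0.8 -3.8] M [-0.01 -0.03  0.01] w 0.0107 ff 78.0
units [0.234 0.004 0.002] twist 0.004
clock: 11.8
position: [0.5784, 0.1847, 0.2336]
tool_rot: [-3.142, -0.0, 1.919]
force: [0.5, 0.8, -4.1]
grip_width: 0.0112
finger_force: 78.0
t 11.8 pos [0.5784 0.1847 0.2336] rpy [-3.1416e+00 -1.0000e-04  1.9194e+00] F [ 0.5  0.8 -4.1] M [-0.03 -0.03 -0.06] w 0.0112 ff 78.0
units [0.165 0.004 0.002] twist 0.004
```

```bash
python3 -m creep '[[0.02,0,0,0,0],[0.04,0,0,0,0],[0.06,0,0,0,0],[0.08,0,0,0,0],[0.08,0,0,0,0]]'; python3 togo.py .5753 .1941 .2335 1.9189; python3 -m creep '[[0.015,0,0,0,0],[0.03,0,0,0,0],[0.045,0,0,0,0],[0.06,0,0,0,0],[0.06,0,0,0,0]]'; python3 togo.py .5753 .1941 .2335 1.9189
```

```text
clock: 12.42
position: [0.5768, 0.1893, 0.2336]
tool_rot: [3.142, -0.0, 1.919]
force: [0.5, -0.1, -3.8]
grip_width: 0.0107
finger_force: 78.0
t 12.43 pos [0.5768 0.1893 0.2336] rpy [ 3.1416 -0.      1.9194] F [ 0.5 -0.1 -3.8] M [ 0.04 -0.03  0.06] w 0.0107 ff 78.0
units [0.084 0.004 0.002] twist 0.004
clock: 13.05
position: [0.5756, 0.1926, 0.2336]
tool_rot: [3.142, -0.0, 1.919]
force: [0.4, -0.8, -4.4]
grip_width: 0.011
finger_force: 78.0
t 13.05 pos [0.5756 0.1926 0.2336] rpy [ 3.1416 -0.      1.9195] F [ 0.4 -0.8 -4.4] M [ 0.04 -0.    0.06] w 0.011 ff 78.0
units [0.025 0.004 0.002] twist 0.004
```

```bash
python3 -m creep '[[0.015,0,0,0,0],[0.03,0,0,0,0],[0.045,0,0,0,0],[0.045,0,0,0,0]]'; python3 togo.py .5753 .1941 .2335 1.9189
```

```text
clock: 13.55
position: [0.5746, 0.1952, 0.2336]
tool_rot: [-3.142, -0.0, 1.919]
force: [-0.3, -0.1, -4.6]
grip_width: 0.0111
finger_force: 78.0
t 13.55 pos [0.5746 0.1952 0.2336] rpy [-3.1416e+00 -1.0000e-04  1.9194e+00] F [-0.3 -0.1 -4.6] M [-0.03 -0.01 -0.01] w 0.0111 ff 78.0
units [-0.021  0.004  0.002] twist 0.004
```

```bash
python3 -m creep '[[0.015,0,0,0,0],[0.03,0,0,0,0],[0.045,0,0,0,0],[0.045,0,0,0,0]]'; python3 togo.py .5753 .1941 .2335 1.9189;  python3 - <<'E'
from h import *
from workcell import grab_frame
a=grab_frame('side');cv2.imwrite('pics/side3r.png',a)
cv2.imwrite('pics/a2.png',cv2.resize(a[90:220,170:300],None,fx=4.4,fy=4.4,interpolation=3))
E
```

```text
clock: 14.05
position: [0.5741, 0.1962, 0.2336]
tool_rot: [-3.141, 0.002, 1.918]
force: [0.7, -8.8, -0.6]
grip_width: 0.011
finger_force: 78.5
t 14.05 pos [0.5741 0.1962 0.2336] rpy [-3.1410e+00  1.8000e-03  1.9179e+00] F [ 0.7 -8.8 -0.6] M [-1.51 -0.09 -0.16] w 0.011 ff 78.5
units [-0.04   0.008  0.002] twist -0.007
```

View pics/a2.png

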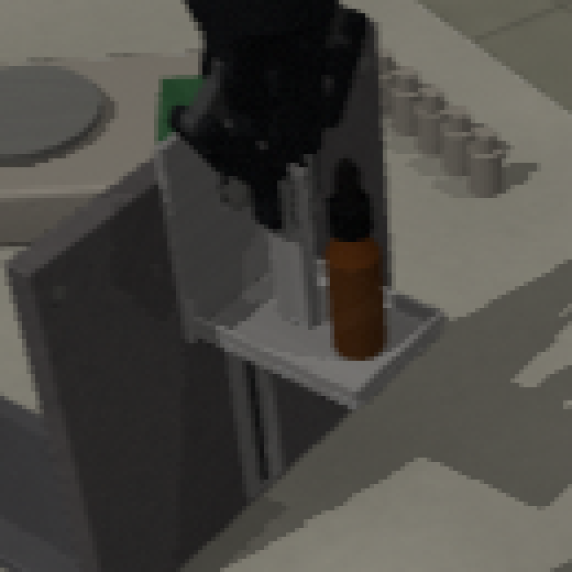

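The tray sits flush with the rail, the bottle is upright, and 9 N of contact at the expected depth confirms the plate is on the panel. I'll ease off slightly and slide down.

```bash
python3 -m creep '[[-0.02,0,0,0,0],[-0.025,0,0.03,0,0],[-0.025,0,0.07,0,0],[-0.025,0,0.11,0,0],[-0.025,0,0.13,0,0]]'; python3 togo.py .5753 .1941 .208 1.9189; python3 -m creep '[[0,0,0.03,0,0],[0,0,0.06,0,0],[0,0,0.09,0,0],[0,0,0.11,0,0],[0,0,0.12,0,0]]'; python3 togo.py .5753 .1941 .208 1.9189
```

```text
clock: 14.72
position: [0.5743, 0.1961, 0.2256]
tool_rot: [-3.142, 0.0, 1.919]
force: [0.4, -3.3, -2.2]
grip_width: 0.0107
finger_force: 78.3
t 14.72 pos [0.5743 0.1961 0.2256] rpy [-3.1415e+00  1.0000e-04  1.9193e+00] F [ 0.4 -3.3 -2.2] M [-0.64 -0.26 -0.22] w 0.0107 ff 78.3
units [-0.037  0.005  0.294] twist 0.003
clock: 15.35
position: [0.5743, 0.1961, 0.2185]
tool_rot: [-3.142, 0.0, 1.919]
force: [1.5, -4.2, -1.5]
grip_width: 0.0109
finger_force: 78.3
t 15.35 pos [0.5743 0.1961 0.2185] rpy [-3.1415e+00  1.0000e-04  1.9193e+00] F [ 1.5 -4.2 -1.5] M [-0.75 -0.41 -0.16] w 0.0109 ff 78.3
units [-0.038  0.004  0.175] twist 0.003
```

```bash
python3 -m creep '[[-0.01,0,0.03,0,0],[-0.01,0,0.06,0,0],[-0.01,0,0.085,0,0],[-0.01,0,0.1,0,0],[-0.01,0,0.1,0,0]]'; python3 togo.py .5753 .1941 .208 1.9189; python3 -m creep '[[0,0,0.015,0,0],[0,0,0.03,0,0],[0,0,0.045,0,0],[0,0,0.05,0,0]]'; python3 togo.py .5753 .1941 .208 1.9189
```

```text
clock: 15.98
position: [0.5744, 0.1957, 0.2125]
tool_rot: [-3.141, -0.0, 1.919]
force: [-0.3, 0.3, -3.1]
grip_width: 0.0108
finger_force: 78.0
t 15.97 pos [0.5744 0.1957 0.2125] rpy [-3.1414e+00 -2.0000e-04  1.9194e+00] F [-0.3  0.3 -3.1] M [-0.02 -0.04 -0.04] w 0.0108 ff 78.0
units [-0.031  0.005  0.075] twist 0.004
clock: 16.48
position: [0.5744, 0.1956, 0.2095]
tool_rot: [-3.142, -0.0, 1.919]
force: [0.4, 0.9, -4.4]
grip_width: 0.0111
finger_force: 78.0
t 16.48 pos [0.5744 0.1956 0.2095] rpy [-3.1415 -0.      1.9193] F [ 0.4  0.9 -4.4] M [0.02 0.01 0.02] w 0.0111 ff 78.0
units [-0.029  0.005  0.025] twist 0.003
```

Now I'll feel for the end stop in 1 mm steps.

```bash
python3 -m creep '[[0,0,0.015,0,0],[0,0,0.03,0,0],[0,0,0.035,0,0]]'; python3 togo.py; python3 -m creep '[[0,0,0.015,0,0],[0,0,0.03,0,0],[0,0,0.035,0,0]]'; python3 togo.py
```

```text
clock: 16.85
position: [0.5744, 0.1956, 0.2074]
tool_rot: [-3.141, -0.0, 1.919]
force: [0.3, 0.8, -3.2]
grip_width: 0.0111
finger_force: 78.0
t 16.85 pos [0.5744 0.1956 0.2074] rpy [-3.1415 -0.      1.9193] F [ 0.3  0.8 -3.2] M [ 0.02 -0.01  0.04] w 0.0111 ff 78.0
clock: 17.23
position: [0.5746, 0.1957, 0.206]
tool_rot: [3.141, 0.0, 1.919]
force: [-2.8, -1.7, 7.6]
grip_width: 0.0107
finger_force: 79.7
t 17.23 pos [0.5746 0.1957 0.206 ] rpy [3.1409e+00 1.0000e-04 1.9192e+00] F [-2.8 -1.7  7.6] M [-0.09  0.7   0.03] w 0.0107 ff 79.7
```

```bash
python3 -m creep '[[-0.01,-0.01,0,0,0],[-0.01,-0.015,0.01,0,0],[-0.01,-0.015,0.02,0,0],[-0.01,-0.015,0.02,0,0]]'; python3 togo.py
```

```text
clock: 17.73
position: [0.5745, 0.1956, 0.2056]
tool_rot: [3.139, -0.001, 1.919]
force: [-1.1, 0.8, 15.5]
grip_width: 0.0112
finger_force: 81.1
t 17.73 pos [0.5745 0.1956 0.2056] rpy [ 3.1388e+00 -6.0000e-04  1.9193e+00] F [-1.1  0.8 15.5] M [ 0.66  0.44 -0.05] w 0.0112 ff 81.1
```

Hard stop: 19 N for under 0.5 mm, after 28 mm of slide, so it is home. I'll relax the load, release gently and look.

```bash
python3 -m creep '[[0.005,0,-0.01,0,0],[0.008,0,-0.02,0,0],[0.008,0,-0.025,0,0],[0.008,0,-0.025,0,0]]' 40; python3 togo.py; python3 -m creep '[[0,0,0,0,0],[0,0,0,0,0]]' 20; python3 togo.py; python3 -m creep '[[0,0,0,0,0.15],[0,0,0,0,0.18],[0,0,0,0,0.22],[0,0,0,0,0.3],[0,0,0,0,0.4]]'; python3 togo.py; python3 - <<'E'
from h import *
from workcell import grab_frame
a=grab_frame('side');cv2.imwrite('pics/side4r.png',a)
cv2.imwrite('pics/a3.png',cv2.resize(a[90:220,170:300],None,fx=4.4,fy=4.4,interpolation=3))
E
```

```text
clock: 18.23
position: [0.5742, 0.1956, 0.206]
tool_rot: [3.14, -0.0, 1.919]
force: [4.9, 3.8, 3.8]
grip_width: 0.011
finger_force: 79.2
t 18.23 pos [0.5742 0.1956 0.206 ] rpy [ 3.1401e+00 -4.0000e-04  1.9191e+00] F [4.9 3.8 3.8] M [ 0.88 -0.77 -0.17] w 0.011 ff 79.2
clock: 18.48
position: [0.5742, 0.1956, 0.2061]
tool_rot: [3.14, -0.0, 1.919]
force: [4.6, 2.3, 4.4]
grip_width: 0.0109
finger_force: 79.2
t 18.48 pos [0.5742 0.1956 0.2061] rpy [ 3.1401e+00 -4.0000e-04  1.9192e+00] F [4.6 2.3 4.4] M [ 0.86 -0.78 -0.22] w 0.0109 ff 79.2
clock: 19.1
position: [0.5736, 0.1952, 0.2057]
tool_rot: [-3.141, 0.0, 1.919]
force: [0.2, -1.1, 0.0]
grip_width: 0.0342
finger_force: 0.0
t 19.1 pos [0.5736 0.1952 0.2057] rpy [-3.1414  0.      1.9193] F [ 0.2 -1.1  0. ] M [-0.01  0.03 -0.02] w 0.0342 ff 0.0
```

View pics/a3.png

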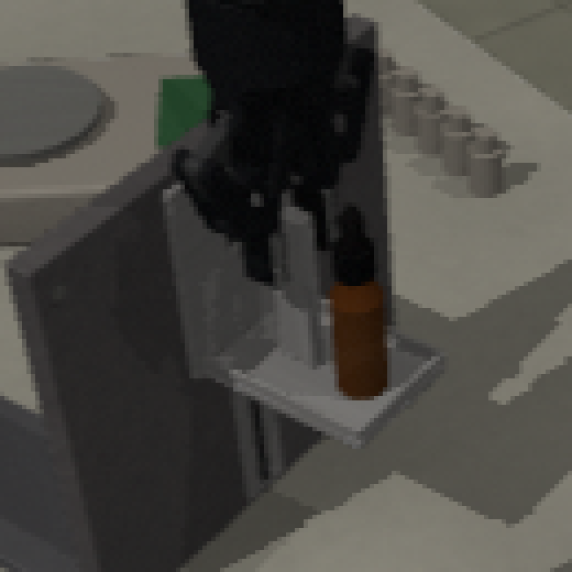

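The carrier hangs on the stud about 35 crop px lower than before the slide. It leans slightly forward and the bottle is standing. I'll withdraw straight up, then check.

```bash
python3 -m creep '[[0,0,-0.1,0,0.45],[0,0,-0.3,0,0.5],[0,0,-0.6,0,0.5],[0,0,-1.0,0,0.5],[0,0,-1.4,0,0.5]]'; python3 -m creep '[[0,0,-0.4,0,0.5],[0,0,-0.8,0,0.5],[-0.3,0,-1,0,0.5],[-0.6,0,-1,0,0.5]]'; python3 togo.py; python3 - <<'E'
from h import *
import h
from workcell import grab_frame
a=grab_frame('side');b=grab_frame('top');cv2.imwrite('pics/side5r.png',a)
w=.045;c='side'
E=[(c,[-.115,.04,0],[-.115,-.04,0]),(c,[-.115,.04,0],[-.005,.04,0]),(c,[-.005,w,.02],[-.005,w,.125]),(c,[0,w,.125],[0,-w,.125]),(c,[-.115,-.04,.014],[-.08,-.04,.014])]
from scipy.spatial.transform import Rotation as R
def pl(p,X): # panel frame: x, z, pitch (about slot end)
    X=np.array(X)-[-.0025,0,.0995];X=R.from_euler('y',p[2]).apply(X)+[p[0]-.0025,.0015,p[1]]
    q=np.array([.5605,.2385,1.9189]);return place0(q,X)
place0=h.place;h.place=pl
q,m,n=edgefit({'side':a},E,np.array([0,.228,-.03]),5);print('x, slot_end z, pitch',q.round(4),m,n)
cv2.imwrite('pics/f.png',np.hstack([cv2.resize(a[90:220,160:290],None,fx=3,fy=3,interpolation=3),cv2.resize(b[130:260,120:250],None,fx=3,fy=3,interpolation=3)]))
E
```

```text
clock: 19.77
position: [0.5737, 0.1953, 0.2918]
tool_rot: [3.141, -0.0, 1.919]
force: [0.4, 0.6, -0.5]
grip_width: 0.0428
finger_force: 0.0
clock: 20.27
position: [0.5867, 0.1598, 0.3506]
tool_rot: [3.14, 0.001, 1.919]
force: [-0.6, -0.2, -0.4]
grip_width: 0.0429
finger_force: 0.0
t 20.27 pos [0.5867 0.1598 0.3506] rpy [3.1402e+00 6.0000e-04 1.9188e+00] F [-0.6 -0.2 -0.4] M [ 0.02 -0.   -0.02] w 0.0429 ff 0.0
x, slot_end z, pitch [ 0.0029  0.229  -0.0827] 0.7500531950314437 198
```

View pics/f.png

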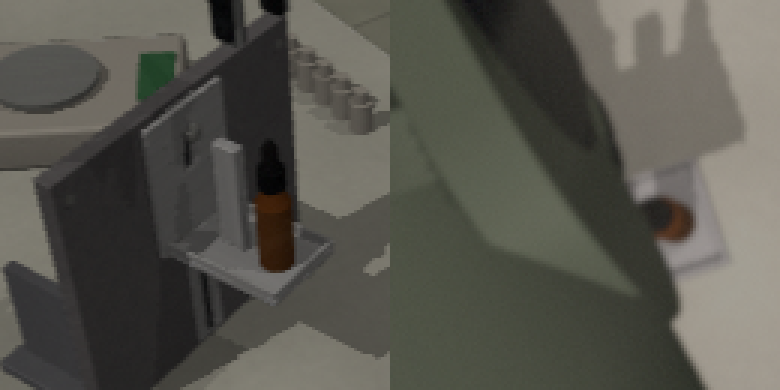

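The stud head shows in front of the plate at crop (193,130), at the top of the slot, with the large opening below it at (188,150). The bottle stands on the tray. The lean from that fit is doubtful, so I'll check it once more with depth fixed.

```bash
python3 - <<'E'
from h import *
import h
from scipy.spatial.transform import Rotation as R
from workcell import grab_frame
a=cv2.imread('pics/side5r.png');w=.045;c='side'
E=[(c,[-.115,.04,0],[-.115,-.04,0]),(c,[-.115,.04,0],[-.005,.04,0]),(c,[0,w,.125],[0,-w,.125]),(c,[-.057,.006,.02],[-.057,.006,.105]),(c,[-.033,-.006,.03],[-.033,-.006,.105]),(c,[-.057,-.006,.02],[-.057,-.006,.105])]
place0=h.place;Q=np.array([.5605,.2385,1.9189])
def mk(fix):
    def pl(p,X):
        th=p[1] if fix is None else fix
        return place0(Q,R.from_euler('y',th).apply(np.array(X))+[-.0005,p[2],p[0]])
    return pl
for fix in(None,0,-.03,-.06,-.09):
    h.place=mk(fix);q,m,n=edgefit({'side':a},E,np.array([.129,-.03,.0015]),4);print(fix,q.round(4),round(m,3),n,'slot_end z',round(q[0]+.0995,4))
s=grab_frame('side');print('motion since',cv2.absdiff(s,a)[90:220,160:290].mean())
E
```

```text
None [ 0.1647 -0.2719  0.0123] 1.015 240 slot_end z 0.2642
0 [ 0.129   0.0811 -0.006 ] 1.958 238 slot_end z 0.2285
-0.03 [ 0.1325  0.1064 -0.0017] 1.883 240 slot_end z 0.232
-0.06 [ 0.1364 -0.0108  0.001 ] 1.799 240 slot_end z 0.2359
-0.09 [ 0.1411  0.1139 -0.0025] 1.555 240 slot_end z 0.2406
motion since 0.8710256410256411
```

```bash
python3 - <<'E'
from h import *
from scipy.spatial.transform import Rotation as R
S=lambda u,v:np.array([160+(u-1)/3,90+(v-1)/3]);Q=np.array([.5605,.2385,1.9189])
obs=[([-.0025,.045,.125],(145,129)),([-.0025,-.045,.125],(221,80)),([0,.045,0],(163,256)),([-.115,.04,0],(276,303)),([-.115,-.04,.014],(333,240)),([-.057,.006,.105],(217,147)),([-.057,-.006,.105],(241,155)),([-.033,.006,.105],(214,141))]
obs=obs[:5]+[([-.045,0,.105],(229,147))]
X=[o[0] for o in obs];U=np.array([S(*o[1]) for o in obs])
g=lambda p:proj('side',place(Q,R.from_euler('y',p[1]).apply(X)+[-.0005,p[2],p[0]]))-U
for fix in(None,0,-.03,-.06):
    r=least_squares(lambda p:np.r_[g([p[0],p[1] if fix is None else fix,p[2]]).ravel()],[.129,-.02,0],loss='soft_l1');p=r.x
    print(fix,p.round(4),round(r.cost,2),g([p[0],p[1] if fix is None else fix,p[2]]).round(1).tolist())
E
```

```text
None [ 0.1282 -0.0166  0.0017] 3.08 [[0.0, 1.1], [-0.2, -1.3], [-0.5, 0.2], [0.4, 1.7], [0.8, -0.1], [0.0, -1.1]]
0 [ 0.1262 -0.02    0.0005] 3.37 [[-0.2, 1.2], [-0.4, -1.1], [-0.1, 0.6], [0.7, 1.4], [1.0, -0.4], [-0.2, -1.2]]
-0.03 [ 0.1297 -0.02    0.0028] 3.27 [[0.2, 1.0], [0.0, -1.4], [-0.9, -0.0], [0.1, 1.9], [0.6, 0.1], [0.2, -1.1]]
-0.06 [ 0.1333 -0.0363  0.0051] 5.03 [[0.5, 0.9], [0.5, -1.6], [-1.7, -0.6], [-0.6, 2.4], [0.1, 0.6], [0.5, -0.8]]
```

The corner fit gives a lean of about 0.02 rad, height 0.128 m and y of about 2 mm, all within tolerance. Handing in.

```bash
python3 -c "
from workcell import bot,status
print(status.observe()['clock']);print(bot.job_done())"
```

```text
20.425
the job is handed in; nothing more can be done
None
```

The carrier is hanging on the stud, slid fully home with the bottle upright, and the gripper is withdrawn; I handed the job in at 20.4 s, and no verdict was returned.

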